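# Open the safety-capped finish bottle

## Robot

A 6-joint arm with a two-finger parallel gripper is mounted at the origin on the work surface. World frame = base frame: x ahead of the robot, y to its left, z up, the work surface at z = 0. Lengths are in m, angles in rad, forces in N, time in s.
With the tool pointing down it reaches from about 0.35 to 0.975 m from the base axis. Payload 4.9 kg.
Tool frame: the origin (TCP) lies on the mounting face of the last link; the fingertips stand 173 mm ahead of it and the grasp point (between the pads) lies 155 mm ahead of it; z points along the fingers, y is the direction in which the jaws open and shut (so a half turn about z gives the same grasp; the last joint's range is limited). The gripper opens to 85 mm and grips with 20 to 120 N. Pads are 22 mm wide; open, the fingers measure 114 mm over their backs; the gripper's body (76 mm by 85 mm) begins 54 mm behind the grasp point. The pads swing forward as they close: fully open they stand 13 mm farther back than shut.
Start: joints at [-1.412, 0.053, 1.613, -0, 1.476, -0.119], TCP at [0.171, -0.601, 0.405] pointing down, gripper open.
Joint ranges: [-3.01, 3.01], [-1.01, 2.22], [0.06, 2.58], [-1.02, 4.17], [0.09, 2.62], [-3.14, 3.14]. Speed limits (rad/s): [2.57, 2.57, 3.14, 3.14, 3.14, 3.14].

## Interface

Orientations are given as [roll, pitch, yaw] about the fixed x, y, z axes, in that order (R = Rz(yaw) Ry(pitch) Rx(roll)).
In Python, from bench import ctrl gives the robot as it stands.
- The arm moves only by the tool servo_tool, never from a script. Its argument "targets" is a list of rows, each an object of numbers: "tx", "ty", "tz": the shift along the tool's x, y, z in m; "ax", "ay", "az": the turn, a rotation vector about the tool's x, y, z in degrees; "claw": the closure, from -1 (fully open) to 1 (shut). In form: [{"tx": .., "ty": .., "tz": .., "ax": .., "ay": .., "az": .., "claw": ..}, ...]. A call has 1 to 8 rows; each row shifts and turns the commanded pose from where the row before left it, along the tool's axes as they then stand; what a row does not reach is not made up. A row lasts 1/8 s, in which the tool goes at most 62.5 mm and 10.7 degrees, less where a joint would pass 70% of its speed; a pose out of reach is approached as far as the arm can. A call with a gripper value outside its range is refused whole. The fingers move at their own pace and stop on an object; "squeeze" is the grip in N (left out, the last holds). Time passes only in rows, so rows that do not move let the fingers close. It gives the time, the measured TCP pose, the force and the opening at its end, in the units of the state.
- ctrl.get_state(): the state, without advancing time (a new reading comes with each control period).
- ctrl.grab_frame(name): name is "scene" or "top" or "wrist"; returns a dict with "color" (400x640x3 uint8, red, green, blue), "z_map" (400x640 float32, m along the optical axis (not along the pixel's ray), 0 where there is no reading), "fx", "fy", "cx", "cy" (pixels), "dist" ([k1, k2, p1, p2, k3] as OpenCV has them; the pictures are not rectified), "camera_from_world" (4x4, takes a point from world to camera coordinates); the wrist camera has in their place "hand_eye" (4x4, takes a point from camera to tool coordinates, whose origin is the TCP and whose axes are the flange's). Camera axes: x right, y down, z forward; pixel columns grow to the right and rows downward; lengths in m; the calibration is good to about 2 mm. A picture is of the moment at which its call begins: read the wrist's pose just before it.
- ctrl.finish_job(): hands the job in, once; it reports no verdict.
The state is a dict: "time_s": time; "qpos": joint angles; "dq": joint speeds; "tau": joint torques, N m; "position": TCP position; "tcp_rot": TCP orientation; "ft_force": force on the tool from outside, world axes, zero at the start; "wrist_torque": the same for the moment, N m; "finger_gap": opening from 0.0 (shut) to 1.0 (fully open).
Only numpy, scipy, OpenCV 4.12 (cv2) and the standard library are available. Lean on these libraries where they do the work, as an engineer would, in place of code of your own. Each camera call takes 0.05 s, during which the arm holds its last target. There are 200 camera calls.

## Task

Open the amber bottle of wood finish: press its red safety cap down against the spring, keep it pressed while you twist it anticlockwise until it is free, then lift it about 10 cm straight up. Finish while still holding the cap there in the gripper, upright and still above the open bottle; do not put it down or let go. Leave the green bottle alone and do not shift anything else on the bench.

Things in the scene. Friction and masses are not known exactly. Their poses are not given: they have to be found in the camera images.
- cap_grip (a point): Centre of the upright grip bar on the red safety cap (loose, about 60 g). Bar: 48 mm long (x), 14 thick (y; pinch it across this), 28 tall (z, up); its foot, 14 below this point, stands on the cap's flat round top, 55 across. The skirt ends 51 below this point. Locked, this point is 26 above the bottle rim and the cap neither turns nor lifts.
- liner (a joint): Travel (m) of the spring liner under the cap: 0 = cap up, 0.007 = cap right down. Spring 6 N at first, 10 N at 7 mm, then solid. Pressed 5.5 mm or more, the cap turns anticlockwise seen from above, freely; it can be lifted off once turned 60 to 125 degrees (75 is good), and needs no pressing from there on.
- jug_rim (a point): Centre of the mouth rim of the amber glass bottle: 92 mm across, rim 139 above the bench, neck 34 across; z up along its axis; x parallel to the grip bar's x while the cap is locked. The bottle is fast in a square wooden cradle, 124 x 124 x 46 tall, screwed to the bench.
- other_jug: The other bottle: green glass with a plain round black cap, 143 tall, in an identical fixed cradle; origin at the centre of the cradle's underside. To be left alone.
- figure: a half-carved pale wooden figure, 208 tall on a 70 x 70 x 40 block (mm); origin at the centre of its underside. A bystander.
- sander: a cork sanding block 92 x 57 x 34 tall, lying flat (mm); origin at the centre of its underside. A bystander.
- mallet: a dark wooden carver's mallet standing on its head, 84 across, 232 tall (mm); origin at the centre of its underside. A bystander.
- glue: a yellow-labelled glue bottle, 60 across, 130 tall (mm); origin at the centre of its underside. A bystander.
- wax: a low green-labelled wax tin, 80 across, 45 tall (mm); origin at the centre of its underside. A bystander.
- brush: a small brush lying flat, along its x axis (mm); origin at its underside, where handle and ferrule meet; the handle points to -x. A bystander.
Things that resemble listed ones, but are neither listed nor needed, are in the scene too. Of the things that look like the part that bears cap_grip, the middle-sized one is meant. Leave any purple or turquoise look-alike of the part that bears liner alone.

How it is judged:
On the way, in this order (a step that is already met when the one before it is completed fails the run):
1. the red cap is pressed down on its spring, before it has been turned (value of joint liner above 0.0045 m and angle between the x axis of cap_grip and the x axis of jug_rim, either way round below 0.3 rad), for 0.05 s.
2. the cap is twisted free while it is on the neck (angle between the x axis of cap_grip and the x axis of jug_rim, either way round above 0.72 rad and z of cap_grip in the frame of jug_rim below 0.03 m and horizontal distance between cap_grip and jug_rim below 0.008 m), for 0.05 s.
At the end, for the whole second after the job is handed in: The gripper holds the red cap still (under 20 mm/s), 60 to 160 mm above its locked height, within 40 mm of the bottle's axis, tilted less than 0.3 rad, pressed by the fingers with over 1 N and touching no part of the bottle (z of cap_grip in the frame of jug_rim between 0.086 and 0.186 m and horizontal distance between cap_grip and jug_rim below 0.04 m and angle between cap_grip's own z axis and vertical below 0.3 rad and contact force between the fingers and cap above 1 N and contact force between cap and jug below 0.1 N and linear speed of cap below 0.02 m/s); the arm keeps its last pose, push and grip.
It fails at once if the green bottle is pushed (over 5 N) (contact force between any of the arm, the fingers and other_jug above 5 N).
It fails at once if a bystander is shifted by more than 20 mm (distance of any of figure, sander, mallet, glue, wax, brush from where it was at the start of the episode above 0.02 m).
It also fails if it takes over 35 s, if anything falls off the work surface, if the arm or the gripper's body presses on something with over 40 N, if the wrist force passes 120 N, or if a joint passes its speed limit or range.

## Working session

There is one attempt and no reset: what is moved stays moved. The work goes in short steps, Python scripts to look and compute and a tool call to move; the robot and the scene stay as the last step left them, time stands still between calls to the robot, and variables do not carry over. Pictures are saved under pics/ and viewed, about 8 in all and at most 12, crops included, and the job is handed in when it is done.

Besides the shell and the picture viewer there is one more tool, called after "Call:" as name(argument=value, ...), one argument or row to a line, values as JSON. servo_tool: Moves the arm, as the interface text tells. Its arguments: {"type":"object","properties":{"targets":{"type":"array","items":{"type":"object","properties":{"tx":{"type":"number"},"ty":{"type":"number"},"tz":{"type":"number"},"ax":{"type":"number"},"ay":{"type":"number"},"az":{"type":"number"},"claw":{"type":"number"}}}},"squeeze":{"type":"number"}},"required":["targets"]}

```bash
mkdir -p pics; ls; cat > h.py <<'E'
from bench import ctrl
import numpy as np, cv2
from scipy.spatial.transform import Rotation as R
def grab(n):
    s=ctrl.get_state(); f=ctrl.grab_frame(n)
    K=np.array([[f['fx'],0,f['cx']],[0,f['fy'],f['cy']],[0,0,1.]]);f['K']=K
    f['d']=np.array(f['dist'],float)
    if n=='wrist':
        T=np.eye(4);T[:3,:3]=R.from_euler('xyz',s['tcp_rot']).as_matrix();T[:3,3]=s['position']
        f['wc']=T@np.array(f['hand_eye'])
    else: f['wc']=np.linalg.inv(np.array(f['camera_from_world']))
    return f
def cloud(f):
    h,w=f['z_map'].shape
    u,v=np.meshgrid(np.arange(w),np.arange(h))
    p=cv2.undistortPoints(np.stack([u,v],-1).reshape(-1,1,2).astype(float),f['K'],f['d']).reshape(h,w,2)
    z=f['z_map'][...,None]; P=np.concatenate([p*z,z],-1)
    return P@f['wc'][:3,:3].T+f['wc'][:3,3]
def save(n,c): cv2.imwrite('pics/'+n,c[...,::-1])
E
python3 - <<'E'
from h import *
print(ctrl.get_state())
a=grab('scene');b=grab('top')
np.savez('a.npz',c=a['color'],P=cloud(a),z=a['z_map']);np.savez('b.npz',c=b['color'],P=cloud(b),z=b['z_map'])
save('scene.png',a['color']);save('top.png',b['color'])
print(a['wc'],b['wc'])
E
```

```text
pics
{'time_s': 0.0, 'qpos': array([-1.41195824e+00,  5.33648636e-02,  1.61428015e+00,  1.28268627e-05,
        1.47601372e+00, -1.19013560e-01]), 'dq': array([-2.54203297e-03, -7.24734336e-04,  4.66400717e-04,  1.10474146e-03,
        7.36533571e-06, -4.02387988e-04]), 'tau': array([ 7.10850218e-04, -3.93672359e+01, -3.70180607e+01, -1.14788912e-05,
        7.00141987e-03, -4.70351139e-06]), 'position': array([ 0.17138279, -0.60076757,  0.40346597]), 'tcp_rot': array([-3.13954271e+00, -2.57987106e-04,  2.77850160e-01]), 'ft_force': array([0.6931098 , 0.13446701, 0.55846511]), 'wrist_torque': array([-0.03460806,  0.01075556,  0.00234059]), 'finger_gap': 1.0006328216354932}
[[ 0.86942932  0.31411046 -0.3813493   1.10058023]
 [ 0.49401536 -0.56277954  0.6627428  -0.93870209]
 [-0.00644114 -0.76460043 -0.64447242  1.03657638]
 [ 0.          0.          0.          1.        ]] [[ 0.02709063 -0.98066456  0.19381207  0.26934862]
 [-0.99959933 -0.02816662 -0.00279773 -0.00338249]
 [ 0.00820266 -0.19365862 -0.98103469  1.46985172]
 [ 0.          0.          0.          1.        ]]
```

View pics/scene.png

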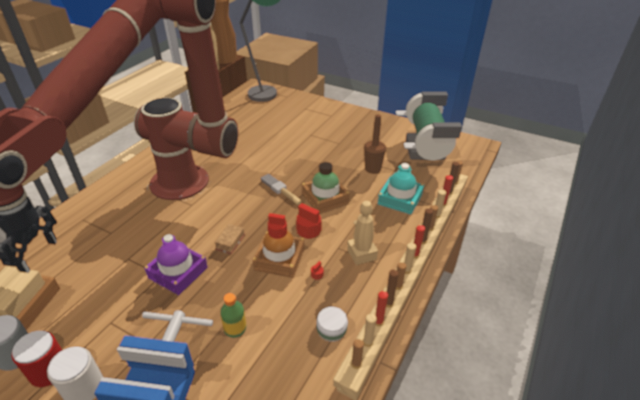

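View pics/top.png

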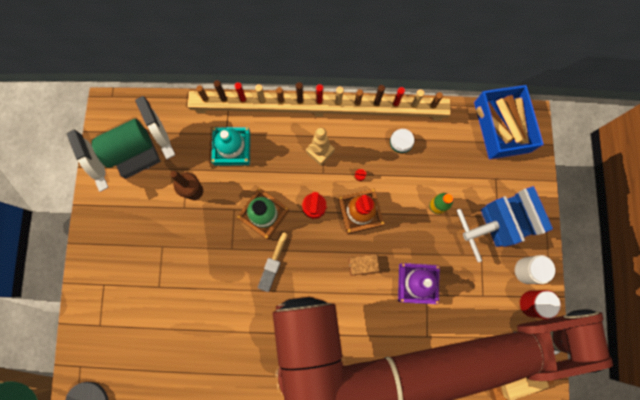

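Scene and top view: the red-cap candidates are the large one standing on the bench (scene 309,222 / top 314,206), the one on the amber bottle (277,224 / 362,207), and a small one (317,271 / 361,174). The middle-sized one is on the amber bottle, between the purple (419,284) and turquoise (230,145) look-alikes. Next I check sizes and get a close crop.

```bash
python3 - <<'E'
from h import *
b=np.load('b.npz');c=b['c'].astype(int);P=b['P']
red=((c[...,0]>130)&(c[...,1]<60)&(c[...,2]<60)).astype(np.uint8)
n,l,st,ce=cv2.connectedComponentsWithStats(red)
for i in range(1,n):
    if st[i,4]<25 or not 150<ce[i,1]<230: continue
    Q=P[l==i];Q=Q[np.isfinite(Q).all(1)]
    print(ce[i].round(),st[i],np.percentile(Q,[3,50,97],axis=0).round(3).tolist())
    if abs(ce[i,0]-362)<8:
        zt=np.percentile(Q[:,2],97); T=Q[Q[:,2]>zt-.012]; print(zt,T.mean(0),len(T)); w,v=np.linalg.eigh(np.cov(T[:,:2].T));print(w**.5,np.degrees(np.arctan2(v[1,1],v[0,1])))
top=cv2.resize(b['c'][150:250,280:440],None,fx=5,fy=5,interpolation=cv2.INTER_CUBIC);save('crop1.png',top)
E
```

```text
[360. 174.] [354 169  13  12 107] [[0.643, -0.162, 0.008], [0.657, -0.144, 0.027], [0.678, -0.127, 0.047]]
0.04674964838631571 [ 0.66064879 -0.14368929  0.04322927] 32
[0.00322222 0.00959212] 82.26334729208236
[314. 205.] [302 192  25  25 458] [[0.51, -0.024, 0.045], [0.542, 0.009, 0.054], [0.576, 0.044, 0.096]]
[364. 204.] [355 194  19  21 286] [[0.507, -0.172, 0.095], [0.53, -0.142, 0.151], [0.555, -0.121, 0.181]]
0.18093745824802393 [ 0.53192691 -0.14470472  0.17658201] 82
[0.00439513 0.01408041] -163.75070926937215
```

View pics/crop1.png

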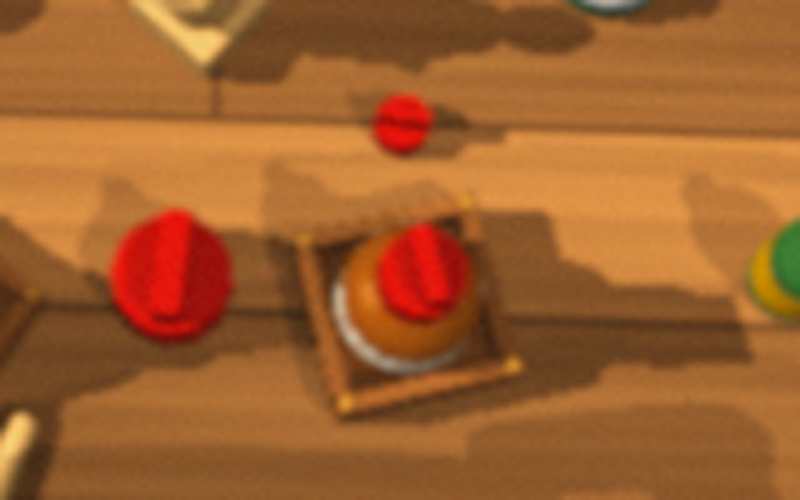

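The crop confirms it: the cap on the amber bottle (crop 425,270) lies in size between the large (172,275) and the small (403,123) ones. Its bar runs at about 16° in the world. Moving above it.

Call:
servo_tool(
  targets=[
    {"tx":0.02,"ty":-0.015,"tz":-0.02},
    {"tx":0.047,"ty":-0.034},
    {"tx":0.047,"ty":-0.034},
    {"tx":0.047,"ty":-0.034},
    {"tx":0.047,"ty":-0.034},
    {"tx":0.047,"ty":-0.034},
    {"tx":0.047,"ty":-0.034},
    {"tx":0.047,"ty":-0.034},
  ],
)

```text
validation failed for argument at $.ta...
```

Call:
servo_tool(
  targets=[
    {"tx":0.047,"ty":-0.034},
    {"tx":0.04,"ty":-0.03},
    {"tx":0.02,"ty":-0.014},
    {},
    {},
  ],
)

```text
validation failed for argument at $.ta...
```

```bash
cat > m.py <<'E'
from h import *
import sys
s=ctrl.get_state();print(s['time_s'],s['position'],s['tcp_rot'],s['qpos'],s['ft_force'])
f=grab('wrist');P=cloud(f);c=f['color'].astype(int);save(sys.argv[1],f['color'])
m=((c[...,0]>90)&(c[...,1]<.45*c[...,0])&(c[...,2]<.45*c[...,0])&(f['z_map']>0))
near=np.hypot(P[...,0]-.532,P[...,1]+.145)<.06
for lo,hi in ((.171,.19),(.145,.158)):
    M=m&near&(P[...,2]>lo)&(P[...,2]<hi);Q=P[M];v,u=np.where(M)
    if len(Q)<20: print('few');continue
    print(lo,len(Q),Q.mean(0).round(4),np.median(Q[:,2]).round(4),'px',u.mean().round(),v.mean().round())
    r=cv2.minAreaRect((Q[:,:2]*1000).astype(np.float32));print(r)
    w,e=np.linalg.eigh(np.cov(Q[:,:2].T));print(np.degrees(np.arctan2(e[1,1],e[0,1])),w**.5)
E
python3 m.py w1.png
```

```text
0.1 [ 0.17135072 -0.60081272  0.40358794] [-3.13975763e+00 -2.35571469e-04  2.77757192e-01] [-1.41202137e+00  5.33195419e-02  1.61412308e+00  1.61576235e-05
  1.47600005e+00 -1.18983998e-01] [ 0.52972197  0.18451629 -0.16452757]
few
few
```

View pics/w1.png

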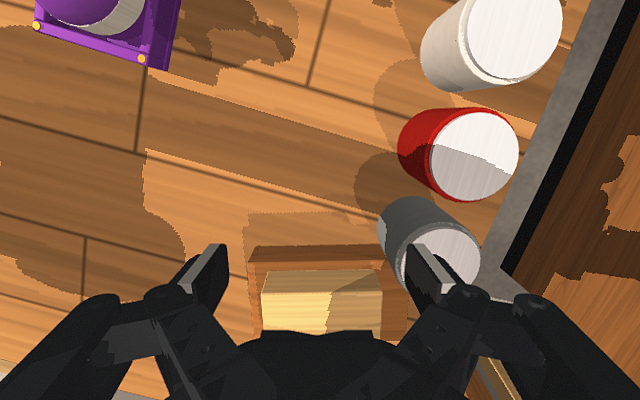

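The moves were refused because every key is required. The arm is still at the start, and the picture shows paint cans at the right and the fingers at (215,260) and (430,260).

Call:
servo_tool(
  targets=[
    {"tx":0.02,"ty":-0.015,"tz":-0.02,"ax":0,"ay":0,"az":0,"claw":-1},
    {"tx":0.047,"ty":-0.034,"tz":0,"ax":0,"ay":0,"az":0,"claw":-1},
    {"tx":0.047,"ty":-0.034,"tz":0,"ax":0,"ay":0,"az":0,"claw":-1},
    {"tx":0.047,"ty":-0.034,"tz":0,"ax":0,"ay":0,"az":0,"claw":-1},
    {"tx":0.047,"ty":-0.034,"tz":0,"ax":0,"ay":0,"az":0,"claw":-1},
    {"tx":0.047,"ty":-0.034,"tz":0,"ax":0,"ay":0,"az":0,"claw":-1},
    {"tx":0.047,"ty":-0.034,"tz":0,"ax":0,"ay":0,"az":0,"claw":-1},
    {"tx":0.047,"ty":-0.034,"tz":0,"ax":0,"ay":0,"az":0,"claw":-1},
  ],
)

```text
time_s: 1.15
position: [0.4384, -0.2602, 0.4245]
tcp_rot: [3.141, -0.0, 0.278]
ft_force: [0.9, -0.3, -0.7]
finger_gap: 0.992
```

Call:
servo_tool(
  targets=[
    {"tx":0.03,"ty":-0.045,"tz":0,"ax":0,"ay":0,"az":0,"claw":-1},
    {"tx":0.03,"ty":-0.041,"tz":0,"ax":0,"ay":0,"az":0,"claw":-1},
    {"tx":0,"ty":0,"tz":0,"ax":0,"ay":0,"az":0,"claw":-1},
    {"tx":0,"ty":0,"tz":0,"ax":0,"ay":0,"az":0,"claw":-1},
  ],
)

```text
time_s: 1.65
position: [0.4716, -0.163, 0.4245]
tcp_rot: [3.141, 0.001, 0.278]
ft_force: [0.0, -0.4, 0.7]
finger_gap: 1.001
```

```bash
python3 m.py w2.png
```

```text
1.65 [ 0.47163725 -0.16299345  0.42448151] [3.14143232e+00 5.87214672e-04 2.78166881e-01] [-4.81877965e-01 -2.66586820e-01  1.87530834e+00 -5.21145599e-04
  1.53318629e+00  8.10771111e-01] [ 0.04151085 -0.35936379  0.68475221]
0.171 1346 [ 0.5334 -0.1492  0.18  ] 0.18 px 320.0 120.0
((532.7092895507812, -149.7574462890625), (46.80626678466797, 13.767770767211914), 15.70228099822998)
-164.61479016367517 [0.00396486 0.01351465]
0.145 2460 [ 0.5333 -0.149   0.1521] 0.1521 px 319.0 119.0
((533.471923828125, -148.64529418945312), (52.39899826049805, 55.46049118041992), 16.42675018310547)
105.89583081531313 [0.01256239 0.01667058]
```

View pics/w2.png

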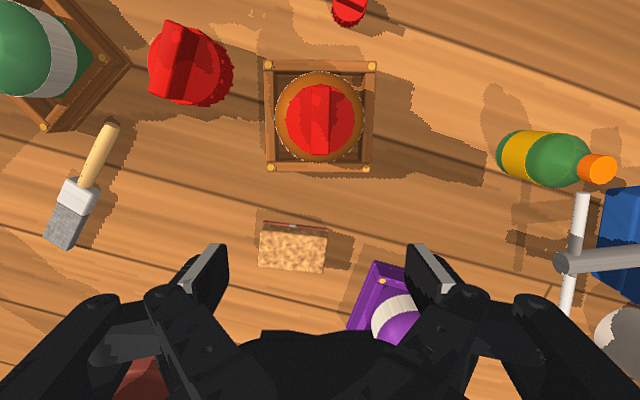

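Wrist view: the cap sits on the amber bottle at (320,120) with its bar aligned to tool x. Its centre is (0.533, -0.149) and its top is at z 0.180. The large red cap at (188,62) is clear of the fingers. Descending and gripping.

Call:
servo_tool(
  targets=[
    {"tx":0.032,"ty":0.002,"tz":0,"ax":0,"ay":0,"az":0,"claw":-1},
    {"tx":0.031,"ty":0.0014,"tz":0.01,"ax":0,"ay":0,"az":0,"claw":-1},
    {"tx":0,"ty":0,"tz":0.03,"ax":0,"ay":0,"az":0,"claw":-1},
    {"tx":0,"ty":0,"tz":0.03,"ax":0,"ay":0,"az":0,"claw":-0.3},
    {"tx":0,"ty":0,"tz":0.02,"ax":0,"ay":0,"az":0,"claw":-0.2},
    {"tx":0,"ty":0,"tz":0.0065,"ax":0,"ay":0,"az":0,"claw":-0.1},
    {"tx":0,"ty":0,"tz":0,"ax":0,"ay":0,"az":0,"claw":0},
    {"tx":0,"ty":0,"tz":0,"ax":0,"ay":0,"az":0,"claw":0},
  ],
  squeeze=80,
)

```text
time_s: 2.7
position: [0.5337, -0.1492, 0.3297]
tcp_rot: [3.14, -0.002, 0.278]
ft_force: [0.4, -0.2, 0.1]
finger_gap: 0.499
```

```bash
python3 m.py w3.png
```

```text
2.7 [ 0.53365165 -0.14915029  0.32973588] [ 3.14000729e+00 -1.91555947e-03  2.77679990e-01] [-4.06846069e-01 -5.85115976e-02  1.85164764e+00 -1.74285673e-05
  1.34597016e+00  8.86275651e-01] [ 0.35909972 -0.17284696  0.07874245]
0.171 3025 [ 0.5356 -0.1486  0.1795] 0.1798 px 314.0 264.0
((532.8817138671875, -149.40174865722656), (48.55006408691406, 13.990371704101562), 15.34385871887207)
-165.08838776403408 [0.00394894 0.01420824]
0.145 4516 [ 0.537  -0.149   0.1518] 0.1519 px 316.0 237.0
((534.1143188476562, -150.21009826660156), (54.549137115478516, 51.43619918823242), 27.390607833862305)
92.28859039974284 [0.01407213 0.01515171]
```

View pics/w3.png

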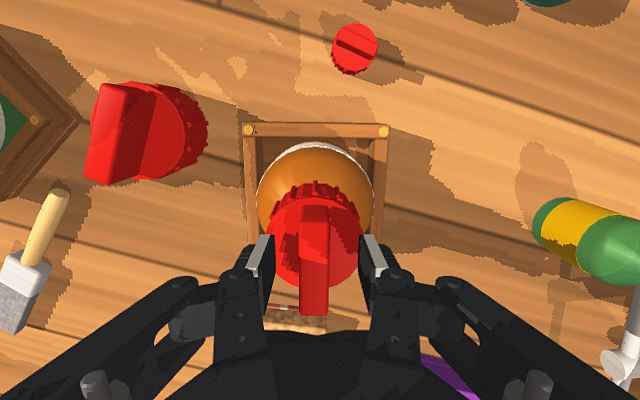

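The fingers straddle the bar (314,264) evenly, with the pads at (262,258) and (374,258). Now I close.

Call:
servo_tool(
  targets=[
    {"tx":0,"ty":0,"tz":0,"ax":0,"ay":0,"az":0,"claw":0.4},
    {"tx":0,"ty":0,"tz":0,"ax":0,"ay":0,"az":0,"claw":0.7},
    {"tx":0,"ty":0,"tz":0,"ax":0,"ay":0,"az":0,"claw":1},
    {"tx":0,"ty":0,"tz":0,"ax":0,"ay":0,"az":0,"claw":1},
    {"tx":0,"ty":0,"tz":0,"ax":0,"ay":0,"az":0,"claw":1},
    {"tx":0,"ty":0,"tz":0,"ax":0,"ay":0,"az":0,"claw":1},
  ],
  squeeze=80,
)

```text
time_s: 3.5
position: [0.5335, -0.1489, 0.3288]
tcp_rot: [3.141, -0.001, 0.278]
ft_force: [-0.5, -0.2, 4.5]
finger_gap: 0.144
```

Call:
servo_tool(
  targets=[
    {"tx":0,"ty":0,"tz":0.002,"ax":0,"ay":0,"az":0,"claw":1},
    {"tx":0,"ty":0,"tz":0.002,"ax":0,"ay":0,"az":0,"claw":1},
    {"tx":0,"ty":0,"tz":0.002,"ax":0,"ay":0,"az":0,"claw":1},
    {"tx":0,"ty":0,"tz":0,"ax":0,"ay":0,"az":0,"claw":1},
  ],
)

```text
time_s: 4.0
position: [0.5335, -0.1489, 0.3234]
tcp_rot: [3.141, -0.001, 0.278]
ft_force: [-2.5, 1.9, 8.1]
finger_gap: 0.147
```

Call:
servo_tool(
  targets=[
    {"tx":0,"ty":0,"tz":0.0015,"ax":0,"ay":0,"az":0,"claw":1},
    {"tx":0,"ty":0,"tz":0.001,"ax":0,"ay":0,"az":0,"claw":1},
    {"tx":0,"ty":0,"tz":0,"ax":0,"ay":0,"az":0,"claw":1},
    {"tx":0,"ty":0,"tz":0,"ax":0,"ay":0,"az":0,"claw":1},
  ],
)

```text
time_s: 4.5
position: [0.5336, -0.1489, 0.322]
tcp_rot: [3.141, -0.001, 0.278]
ft_force: [-4.3, 2.4, 13.5]
finger_gap: 0.146
```

The liner is at its stop (13.5 N). Twisting anticlockwise from above means negative az, because the tool z axis points down.

Call:
servo_tool(
  targets=[
    {"tx":0,"ty":0,"tz":0,"ax":0,"ay":0,"az":-4,"claw":1},
    {"tx":0,"ty":0,"tz":0,"ax":0,"ay":0,"az":-6,"claw":1},
    {"tx":0,"ty":0,"tz":0,"ax":0,"ay":0,"az":-6,"claw":1},
    {"tx":0,"ty":0,"tz":0,"ax":0,"ay":0,"az":-6,"claw":1},
  ],
)

```text
time_s: 5.0
position: [0.5339, -0.1489, 0.3221]
tcp_rot: [3.139, -0.002, 0.665]
ft_force: [-1.9, 1.8, 10.0]
finger_gap: 0.146
```

```bash
python3 -c "
from h import *
s=ctrl.get_state();print(s['tcp_rot'],s['qpos'],s['ft_force'],s['wrist_torque'],s['position'],s['finger_gap'])"
```

```text
[ 3.13943738e+00 -2.05091649e-03  6.65114157e-01] [-4.06355546e-01 -5.07097275e-02  1.85759282e+00  7.90963082e-04
  1.33183546e+00  4.99142723e-01] [-1.92328199  1.84072445 10.00070966] [ 0.37830273  0.35136207 -0.06796656] [ 0.53392001 -0.1488818   0.32205154] 0.1455319921113796
```

Call:
servo_tool(
  targets=[
    {"tx":0,"ty":0,"tz":0.0005,"ax":0,"ay":0,"az":-6.6,"claw":1},
    {"tx":0,"ty":0,"tz":0,"ax":0,"ay":0,"az":-6.6,"claw":1},
    {"tx":0,"ty":0,"tz":0,"ax":0,"ay":0,"az":-6.6,"claw":1},
    {"tx":0,"ty":0,"tz":0,"ax":0,"ay":0,"az":-6.6,"claw":1},
    {"tx":0,"ty":0,"tz":0,"ax":0,"ay":0,"az":-6.6,"claw":1},
    {"tx":0,"ty":0,"tz":0,"ax":0,"ay":0,"az":-6.6,"claw":1},
    {"tx":0,"ty":0,"tz":0,"ax":0,"ay":0,"az":-6.6,"claw":1},
    {"tx":0,"ty":0,"tz":0,"ax":0,"ay":0,"az":-6.8,"claw":1},
  ],
)

```text
time_s: 6.0
position: [0.5339, -0.1488, 0.322]
tcp_rot: [3.139, 0.0, 1.591]
ft_force: [-4.0, 3.7, 13.5]
finger_gap: 0.147
```

Call:
servo_tool(
  targets=[
    {"tx":0,"ty":0,"tz":0,"ax":0,"ay":0,"az":0,"claw":1},
    {"tx":0,"ty":0,"tz":0,"ax":0,"ay":0,"az":0,"claw":1},
  ],
)

```text
time_s: 6.25
position: [0.5339, -0.1488, 0.322]
tcp_rot: [3.139, 0.0, 1.587]
ft_force: [-3.2, 4.2, 12.7]
finger_gap: 0.148
```

```bash
sed -i 's/(.171,.19),(.145,.158)/(.163,.19),(.138,.15)/' m.py; python3 m.py w4.png; python3 -c "
from h import *
s=ctrl.get_state();print(s['wrist_torque'],s['finger_gap'])"
```

```text
6.25 [ 0.5339279  -0.14881003  0.32201609] [3.13894086e+00 4.34851189e-04 1.58736246e+00] [-4.06214961e-01 -5.06296864e-02  1.85757779e+00  7.11649987e-04
  1.33204788e+00 -4.22949069e-01] [-3.24127745  4.17685382 12.73270171]
0.163 2953 [ 0.5336 -0.1465  0.1725] 0.1729 px 316.0 264.0
((536.1172485351562, -148.44500732421875), (36.47248077392578, 47.899444580078125), 24.409208297729492)
90.91084298731849 [0.00396873 0.01439927]
0.138 2712 [ 0.5334 -0.1363  0.1448] 0.145 px 316.0 221.0
((533.5404663085938, -140.00555419921875), (56.67653274536133, 36.89143753051758), 1.454083800315857)
-178.769580533883 [0.00840381 0.01678628]
[0.45190535 0.60310299 0.17052965] 0.14490846880833513
```

View pics/w4.png

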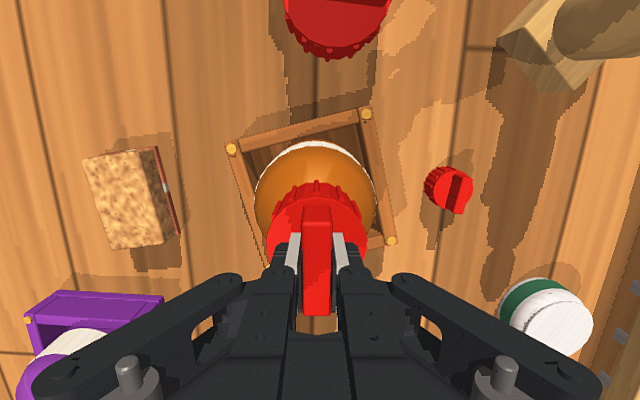

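The bar (316,264) turned with the gripper from 15.5° to about 91°, so 75°, and it is still gripped and pressed to z 0.173. Now I lift it.

Call:
servo_tool(
  targets=[
    {"tx":0,"ty":0,"tz":-0.005,"ax":0,"ay":0,"az":0,"claw":1},
    {"tx":0,"ty":0,"tz":-0.01,"ax":0,"ay":0,"az":0,"claw":1},
    {"tx":0,"ty":0,"tz":-0.015,"ax":0,"ay":0,"az":0,"claw":1},
    {"tx":0,"ty":0,"tz":-0.015,"ax":0,"ay":0,"az":0,"claw":1},
  ],
)

```text
time_s: 6.8
position: [0.533, -0.1488, 0.3644]
tcp_rot: [-3.14, -0.0, 1.587]
ft_force: [0.7, -0.5, -0.1]
finger_gap: 0.144
```

Call:
servo_tool(
  targets=[
    {"tx":0,"ty":0,"tz":-0.02,"ax":0,"ay":0,"az":0,"claw":1},
    {"tx":0,"ty":0,"tz":-0.02,"ax":0,"ay":0,"az":0,"claw":1},
    {"tx":0,"ty":0,"tz":-0.015,"ax":0,"ay":0,"az":0,"claw":1},
    {"tx":0,"ty":0,"tz":-0.008,"ax":0,"ay":0,"az":0,"claw":1},
    {"tx":0,"ty":0,"tz":0,"ax":0,"ay":0,"az":0,"claw":1},
    {"tx":0,"ty":0,"tz":0,"ax":0,"ay":0,"az":0,"claw":1},
    {"tx":0,"ty":0,"tz":0,"ax":0,"ay":0,"az":0,"claw":1},
    {"tx":0,"ty":0,"tz":0,"ax":0,"ay":0,"az":0,"claw":1},
  ],
)

```text
time_s: 7.8
position: [0.5332, -0.1488, 0.4265]
tcp_rot: [-3.141, -0.0, 1.587]
ft_force: [-0.8, -0.1, -0.4]
finger_gap: 0.145
```

```bash
sed -i 's/(.163,.19),(.138,.15)/(.262,.30),(.235,.255)/' m.py; python3 m.py w5.png; python3 - <<'E'
from h import *
f=grab('scene');save('s2.png',cv2.resize(f['color'][130:330,160:420],None,fx=3,fy=3)[:600,:780])
s=ctrl.get_state();print(abs(s['dq']).max(),s['finger_gap'])
E
```

```text
7.8 [ 0.53320346 -0.14882227  0.4265333 ] [-3.14058999e+00 -4.79347767e-04  1.58677409e+00] [-4.06628535e-01 -1.29831013e-01  1.75412888e+00  2.59824694e-05
  1.51840584e+00 -4.22607911e-01] [-0.84093493 -0.10066645 -0.43240548]
0.262 3070 [ 0.5324 -0.1456  0.2765] 0.2773 px 317.0 262.0
((534.7496337890625, -148.14906311035156), (36.513099670410156, 47.929588317871094), 25.408588409423828)
90.83094733694126 [0.0041488  0.01459722]
0.235 3044 [ 0.5321 -0.1352  0.2482] 0.2493 px 316.0 219.0
((532.179931640625, -139.6094970703125), (57.0647087097168, 37.517696380615234), 1.036452054977417)
-179.02971861814706 [0.00860183 0.01647397]
0.002550397342524443 0.14397489887385237
```

View pics/s2.png

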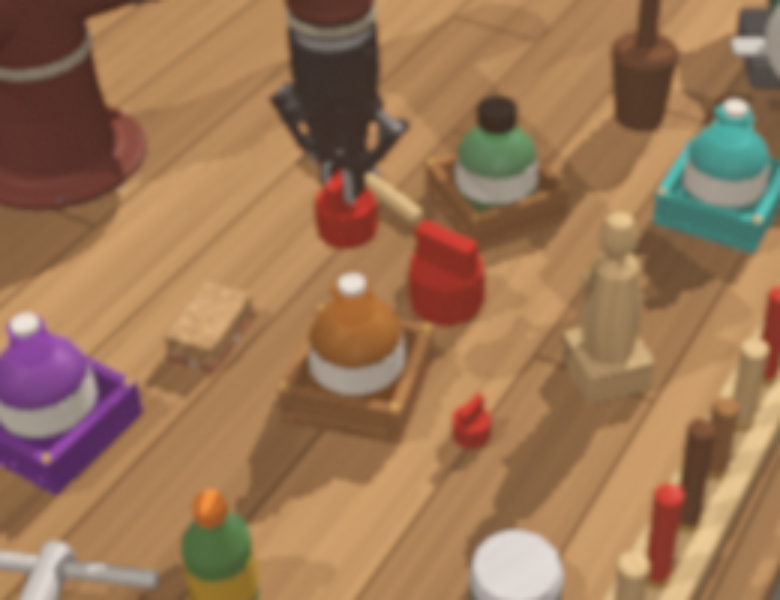

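The cap (345,215) hangs upright in the gripper above the open amber bottle (neck 350,285), about 98 mm above its locked height. Nothing else has moved. Handing in.

```bash
python3 -c "
from h import *
print(ctrl.finish_job())"
```

```text
the job is handed in; nothing more can be done
None
```

The red cap is off the amber bottle. I handed the job in with the gripper still holding the cap upright and still above the open neck. The hand-in reported no verdict.

- **Choice of cap:** of the three red caps, I took the middle-sized one, which is the one on the amber bottle.
- **Press and twist:** I gripped the bar with 80 N and pressed until the force rose to about 13 N, above the spring's 10 N, so the liner was at its stop. I then turned the cap 75° anticlockwise while holding it down. The force read 10 to 13.5 N throughout.
- **Final checks:** the bar's top had risen from z 0.180 to 0.277, about 98 mm above its locked height. The bar was within a few millimetres of the bottle's axis. The arm was still, the finger opening was unchanged and the wrist force was near zero. I compared the last picture with the first by eye, and the green bottle and the bystanders in view had not moved.
- **Failed or disagreed:** my first two move calls were refused because they left out some of the number fields, so nothing moved. At the press stop there was a small sideways force of about 5 N, which was gone once the cap was lifted.

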